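# Lock a piston tray into the display bay past its spring gate

## Task

Push the tray of pistons along the chute, past the hinged gate and fully home against the end stop, by pushing on its upright rear plate with one fingertip while another fingertip holds the gate open by pressing down the long bar beside the chute; keep the gate up off the tray and its pistons all the way. Then let go so that the gate drops shut behind the pistons. Lift or tip nothing, and leave the other parts on the table where they are.

Things in the scene. Friction and masses are not known exactly. Their poses are not given: they have to be found in the camera images.
- chute: Fixed chute, plywood floor, aluminium sides, open on top and at its entry. Origin: at table height, on its centre line, in the plane of the shut gate. x: the tray's travel (roughly world +y); y: sideways to the press bar (roughly towards the robot). Floor 4 mm above the table, x = -321 to +106 mm; side walls 26 mm high, 76 mm apart inside, 84 outside; end stop's face at x = +100, 40 mm high.
- hinge (a point): Gate's hinge axis at the gate: a steel tube 10 mm thick along chute x from -310 to +10 mm, at chute y = 52 mm, 40 mm above the table, outside the wall, between bearing posts 50 mm high at x = -316 and +16 mm.
- gate (a joint): Gate angle, rad: 0 shut, 1.047 fully open (stop). The hinge axis runs along the chute, so the tray cannot push it open. Weight and a spring shut it; the press bar takes about 1 to 4 N. The bar going down swings the gate up; from about 0.65 it clears the pistons, fully open by some 20 mm.
- gate_plate (a point): Middle of the lower edge of the gate's upright plate, 4 mm thick. Shut: at chute x = 0, y = -12, 22 mm above the table; the plate then spans y = -34 to +10 mm, height 22 to 66 mm, x = -2 to +2 mm: in the way of the tray's body, above its tongue.
- press_bar (a point): Middle, on the axis, of the round rubber press bar, 16 mm thick, 260 mm long (chute x = -304 to -44 mm), parallel to the chute on the robot's side. Arms at its two ends hang it on the hinge, 34 mm off: for gate angle a its axis is at chute y = 52 + 34 cos(0.524 - a), height 40 + 34 sin(0.524 - a) mm: 57 mm high shut, 23 open. A fingertip can slide along it.
- tray: Loose grey tray, 0.3 to 0.6 kg, on the chute floor before the gate. Origin: centre of the underside of its body; x forward along the chute. Body 90 mm long, 70 wide, end walls 34 high, with two pistons fixed in it, 37 mm across, tops 42 mm above the underside. A tongue 24 mm wide, 8 high leads back to the push plate. Fully home against the end stop the origin is at chute x = +55 mm.
- push_plate (a point): Centre of the rear face of the tray's upright push plate (50 mm wide, 70 high, 6 thick), at tray x = -145 mm, 35 mm above the tray's underside. Fully home it is at chute x = -90 mm: it stays before the gate, which then drops over the tongue, 10 mm behind the tray's body.
- jar: Bystander: amber jar 48 mm across, 75 mm high, origin under its centre; leave alone.
- bearing: Bystander: steel bearing ring 52 mm across, 15 mm high, lying flat; leave alone.
- valve_cap: Bystander: stepped brass fitting 30 mm across, 50 mm high; leave alone.
- collar: Bystander: dark steel collar 40 mm across, 30 mm high; leave alone.
- wrench: Bystander: wrench, 170 mm long; leave alone.
- oil_can: Bystander: green oil can 84 mm across, 150 mm high; leave alone.
- screwdriver: Bystander: screwdriver, 190 mm long; leave alone.
Things that resemble listed ones, but are neither listed nor needed, are in the scene too. What is shaped like the tray but orange or red is not meant.

How it is judged:
By the outcome, as a careful person would: the job done as asked, in the order asked, and still so for the second after the job is handed in, with the robot touching nothing.
It also fails if it takes over 38 s, if anything falls off the work surface, if the arm or the gripper's body presses on something with over 40 N, if the wrist force passes 120 N, or if a joint passes its speed limit or range.

## Robot

A 7-joint arm with a two-finger parallel gripper is mounted at the origin on the work surface. World frame = base frame: x ahead of the robot, y to its left, z up, the work surface at z = 0. Lengths are in m, angles in rad, forces in N, time in s.
With the tool pointing down it reaches from about 0.4 to 0.85 m from the base axis. Payload 4.5 kg.
Tool frame: the origin (TCP) lies on the centre line of the jaws, within the pads' length; the fingertips stand 25 mm ahead of it and the grasp point (between the pads) lies 6 mm ahead of it; z points along the fingers, y is the line along which they close (so a half turn about z gives the same grasp; the last joint's range is limited). The gripper opens to 85 mm and grips with 20 to 120 N. Pads are 22 mm wide; open, the fingers measure 114 mm over their backs; the gripper's body (76 mm by 85 mm) begins 54 mm behind the grasp point. The pads swing forward as they close: fully open they stand 13 mm farther back than shut.
Start: joints at [1.366, 0.689, -0.195, 1.565, 0.157, 0.902, -0.215], TCP at [0.148, -0.607, 0.234] pointing down, gripper open.
Joint ranges: [-3.01, 3.01], [-0.46, 2.08], [-1.47, 1.51], [0.13, 2.56], [-1, 4.14], [0.04, 2.09], [-2.66, 2.66]. Speed limits (rad/s): [2.57, 2.57, 3.14, 3.14, 3.14, 3.14, 3.14].

## Interface

Orientations are given as a 3x3 rotation matrix whose columns are the frame's x, y, z axes.
In Python, from workcell import monitor, imaging, robot gives the robot as it stands. The module is installed in compiled form; this text tells all that it offers.
- The arm moves only by the tool apply_moves, never from a script. Its argument "plan" is a list of rows, each an object of numbers: "jaw": the opening, from 0 (shut) to 1 (fully open); "tx", "ty", "tz": the shift along the tool's x, y, z as a fraction of full scale; "roll": the turn about the tool's z as a fraction of full scale. A call has 1 to 8 rows; each row shifts and turns the commanded pose from where the row before left it, along the tool's axes as they then stand; what a row does not reach is not made up. Full scale, the value 1, is 0.12 m for a shift and 180 degrees for a turn. A row lasts 1/12 s, in which the tool goes at most 41.7 mm and 7.16 degrees, less where a joint would pass 70% of its speed; a pose out of reach is approached as far as the arm can. A call with a number of a shift or a turn outside -1 to 1 is refused whole. A call with a gripper value outside its range is refused whole. The fingers move at their own pace and stop on an object; the grip force is fixed at half the most. Time passes only in rows, so rows that do not move let the fingers close. It gives the time, the measured TCP pose, the force, the opening and the grip force at its end, in the units of the state.
- monitor.read_state(): the state, without advancing time (a new reading comes with each control period).
- imaging.capture(name): name is "scene" or "top" or "wrist"; returns a dict with "image" (480x640x3 uint8, red, green, blue), "vfov" (degrees; the focal length in pixels is half the picture's height over the tangent of half this angle, whatever the lens; pixels are square), "cx", "cy" (the principal point, pixels), "distortion" ([k1, k2, p1, p2, k3] as OpenCV has them; the pictures are not rectified), "rvec" (rotation vector, rad) and "tvec" (3), from world to camera coordinates, as OpenCV has them. Camera axes: x right, y down, z forward; pixel columns grow to the right and rows downward; lengths in m; the calibration is good to about 2 mm. A picture is of the moment at which its call begins. There is no depth.
- robot.finish_job(): hands the job in; it is judged then, once.
The state is a dict: "time_s": time; "qpos": joint angles; "qd": joint speeds; "joint_torque": joint torques, N m; "eef_pos": TCP position; "ee_rot": TCP orientation; "contact_force": force on the tool from outside, world axes, zero at the start; "wrist_torque": the same for the moment, N m; "width": opening from 0.0 (shut) to 1.0 (fully open); "grasp_force": force on a finger pad.
Only numpy, scipy, OpenCV 4.12 (cv2) and the standard library are available. Lean on these libraries where they do the work, as an engineer would, in place of code of your own. Each camera call takes 0.05 s, during which the arm holds its last target. There are 200 camera calls.

## Working session

There is one attempt and no reset: what is moved stays moved. The work goes in short steps, Python scripts to look and compute and a tool call to move; the robot and the scene stay as the last step left them, time stands still between calls to the robot, and variables do not carry over. Pictures are saved under pics/ and viewed, at most 10 in all, crops included, and the job is handed in when it is done.

Besides the shell and the picture viewer there is one more tool, called after "Request:" by a JSON object that holds its "api" and its "payload". apply_moves: Moves the arm, as the interface text tells. Shift numbers are shares of 0.12 m and turn numbers shares of 180 degrees, none past 1 either way. Its arguments: {"type":"object","properties":{"plan":{"type":"array"}},"required":["plan"]}

```bash
mkdir -p pics; cat > h.py <<'E'
import numpy as np,cv2
from workcell import monitor,imaging,robot
def K(c):
    f=240/np.tan(np.radians(c['vfov'])/2); return np.array([[f,0,c['cx']],[0,f,c['cy']],[0,0,1.]])
def ray(c,uv,z):
    p=cv2.undistortPoints(np.array(uv,float).reshape(-1,1,2),K(c),np.array(c['distortion'])).reshape(-1,2)
    R=cv2.Rodrigues(np.array(c['rvec'],float))[0]; t=np.array(c['tvec'],float).ravel()
    o=-R.T@t; d=np.c_[p,np.ones(len(p))]@R
    return o+d*((z-o[2])/d[:,2])[:,None]
def proj(c,P):
    return cv2.projectPoints(np.array(P,float).reshape(-1,3),np.array(c['rvec'],float),np.array(c['tvec'],float),K(c),np.array(c['distortion']))[0].reshape(-1,2)
E
python3 - <<'E'
from h import *
import pickle
for n in ("scene","top"):
    c=imaging.capture(n); pickle.dump(c,open(n+'.pkl','wb')); cv2.imwrite(f'pics/{n}0.png',c['image'][:,:,::-1])
    R=cv2.Rodrigues(np.array(c['rvec'],float))[0]; print(n,-R.T@np.array(c['tvec']).ravel())
s=monitor.read_state(); print(s['eef_pos'],s['ee_rot'],s['contact_force'],s['width'],s['time_s'])
E
```

```text
scene [1.26126701 0.18161381 0.79567984]
top [ 0.2528102  -0.0446928   1.34767895]
[ 0.14762979 -0.60670612  0.23315789] [[ 9.71614137e-01  2.36570704e-01 -5.19386894e-04]
 [ 2.36571243e-01 -9.71612794e-01  1.62048674e-03]
 [-1.21283263e-04 -1.69735982e-03 -9.99998552e-01]] [ 0.76539093 -0.37969808  0.43582037] 1.0004611409034379 0.1
```

View pics/scene0.png

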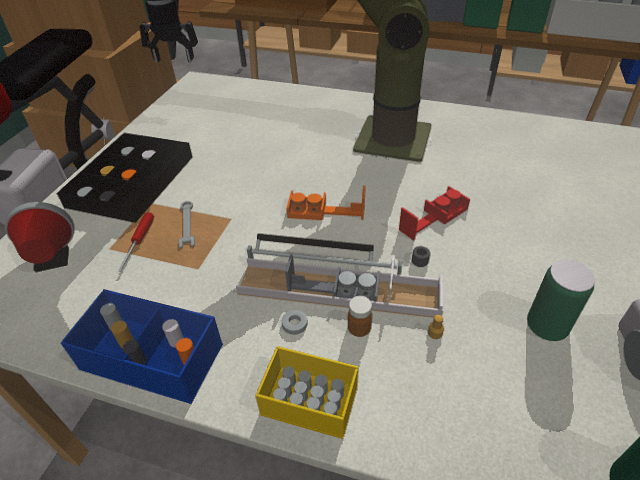

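View pics/top0.png

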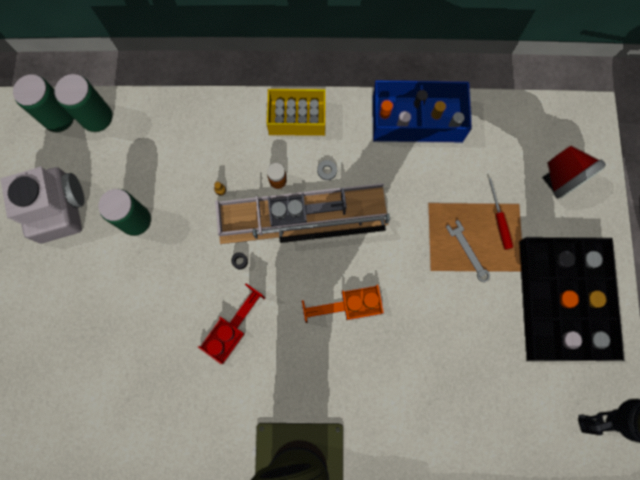

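The scene and top views show the grey tray in the chute, with its body at top (287,207), its push plate near (345,203) and the black press bar at (332,232). Tray lookalikes are the orange one at top (345,302) and the red one at (230,325). I choose the grey one and check it in a close crop.

```bash
python3 - <<'E'
import pickle,cv2,numpy as np
t=pickle.load(open('top.pkl','rb'))['image'][175:250,205:405]; s=pickle.load(open('scene.pkl','rb'))['image'][225:325,230:450]
a=cv2.resize(t,(800,300),interpolation=2); b=cv2.resize(s,(660,300),interpolation=2); b=cv2.copyMakeBorder(b,0,0,0,140,0)
cv2.imwrite('pics/crop1.png',np.vstack([a,b])[:,:,::-1])
E
```

```text
(no output)
```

View pics/crop1.png

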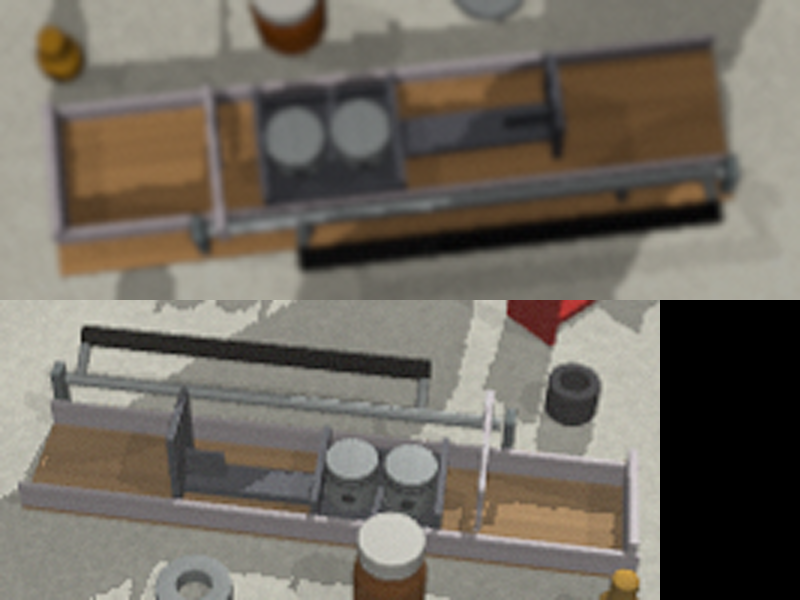

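```bash
python3 - <<'E'
from h import *
import pickle
c=pickle.load(open('top.pkl','rb')); im=c['image']
g=im.max(2).astype(int)
m=np.zeros(g.shape,np.uint8); m[222:245,272:395]=(g[222:245,272:395]<40)
n,l,st,ce=cv2.connectedComponentsWithStats(m); i=1+st[1:,4].argmax(); print(st[i],ce[i])
pts=np.argwhere(l==i)[:,::-1].astype(np.float32); r=cv2.minAreaRect(pts);print(r)
b=cv2.boxPoints(r); B=ray(c,b,.057); print(B.round(4)); bc=ray(c,[r[0]],.057)[0]
# axis from line fit
W=ray(c,pts,.057)[:,:2]; w=W-W.mean(0); u=np.linalg.svd(w)[2][0]; u*=np.sign(u[1]); print('bar centre',W.mean(0),'dir',u,'len',np.ptp(w@u))
y=np.array([-u[1]*-1*-1,u[0]]); y=np.array([-u[1],u[0]]); 
cen=W.mean(0); O=cen+0.174*u-y*(.052+.034*np.cos(.524)); print('origin',O,'yaxis',y)
def ch(px,py,z): return ray(c,[[px/4+205,py/4+175]],z)[0,:2]
def rel(p): return np.array([(p-O)@u,(p-O)@y]).round(4)
for nm,p in dict(stop_far=(48,108,.04),stop_near=(62,235,.04),entry_far=(712,42,.026),plate_far=(547,60,.074),plate_near=(558,155,.074),gate_far=(208,92,.066),gate_near=(222,220,.066),p1=(295,137,.046),p2=(360,128,.046),collar=(140,340,.03)).items(): print(nm,rel(ch(*p)))
E
```

```text
[280 225 105  17 517] [331.37717602 233.44487427]
((332.0426940917969, 233.36715698242188), (5.082037448883057, 104.68997192382812), 83.36748504638672)
[[ 0.5403  0.0527  0.057 ]
 [ 0.5727 -0.2002  0.057 ]
 [ 0.56   -0.2014  0.057 ]
 [ 0.5278  0.051   0.057 ]]
bar centre [ 0.54995339 -0.07260004] dir [-0.12576973  0.99205946] len 0.25474618642591895
origin [0.60886084 0.11026075] yaxis [-0.99205946 -0.12576973]
stop_far [ 0.099  -0.0359]
stop_near [0.0967 0.0462]
entry_far [-0.3209 -0.0341]
plate_far [-0.2115 -0.0197]
plate_near [-0.2105  0.0405]
gate_far [-0.0035 -0.0263]
gate_near [-0.0044  0.0549]
p1 [-0.0526  0.0027]
p2 [-0.0932  0.0017]
collar [0.0559 0.1154]
```

The crop confirms the choice: grey tray, gate at crop (215,150) and black bar at crop (510,235). The measured points fit the sizes given to about 5 mm. I'll turn the tool first so that it closes across the chute.

Request:
{"api": "apply_moves", "payload": {"plan": [{"jaw": 0.75, "roll": -0.0387}, {"jaw": 0.75, "roll": -0.0387}, {"jaw": 0.75, "roll": -0.0387}, {"jaw": 0.75, "roll": -0.0387}, {"jaw": 0.75, "roll": -0.0387}, {"jaw": 0.75, "roll": -0.0387}, {"jaw": 0.75, "roll": -0.0387}, {"jaw": 0.75, "roll": -0.0387}]}}

```text
schema error: expected keys jaw, tx, ty, tz, roll
```

Request:
{"api": "apply_moves", "payload": {"plan": [{"jaw": 0.75, "roll": -0.0387}, {"jaw": 0.75, "roll": -0.0387}, {"jaw": 0.75, "roll": -0.0387}, {"jaw": 0.75, "roll": -0.0387}, {"jaw": 0.75, "tx": 0.142, "ty": 0.175}, {"jaw": 0.75, "tx": 0.142, "ty": 0.175}, {"jaw": 0.75, "tx": 0.142, "ty": 0.175}, {"jaw": 0.75, "tx": 0.142, "ty": 0.175}]}}

```text
schema error: expected keys jaw, tx, ty, tz, roll
```

Request:
{"api": "apply_moves", "payload": {"plan": [{"jaw": 0.75, "tx": 0, "ty": 0, "tz": 0, "roll": -0.0387}, {"jaw": 0.75, "tx": 0, "ty": 0, "tz": 0, "roll": -0.0387}, {"jaw": 0.75, "tx": 0, "ty": 0, "tz": 0, "roll": -0.0387}, {"jaw": 0.75, "tx": 0, "ty": 0, "tz": 0, "roll": -0.0387}, {"jaw": 0.75, "tx": 0, "ty": 0, "tz": 0, "roll": -0.0387}, {"jaw": 0.75, "tx": 0, "ty": 0, "tz": 0, "roll": -0.0387}, {"jaw": 0.75, "tx": 0, "ty": 0, "tz": 0, "roll": -0.0387}, {"jaw": 0.75, "tx": 0, "ty": 0, "tz": 0, "roll": -0.0387}]}}

```text
time_s: 0.77
eef_pos: [0.1476, -0.607, 0.2334]
ee_rot: [[0.346, 0.938, -0.0], [0.938, -0.346, 0.001], [0.001, -0.001, -1.0]]
contact_force: [-0.0, 0.7, -0.6]
width: 0.746
grasp_force: 0.0
```

Request:
{"api": "apply_moves", "payload": {"plan": [{"jaw": 0.75, "tx": 0, "ty": 0, "tz": 0, "roll": -0.0387}, {"jaw": 0.75, "tx": 0, "ty": 0, "tz": 0, "roll": -0.0387}, {"jaw": 0.75, "tx": 0, "ty": 0, "tz": 0, "roll": -0.0387}, {"jaw": 0.75, "tx": 0, "ty": 0, "tz": 0, "roll": -0.0387}, {"jaw": 0.75, "tx": 0.142, "ty": 0.175, "tz": 0, "roll": 0}, {"jaw": 0.75, "tx": 0.142, "ty": 0.175, "tz": 0, "roll": 0}, {"jaw": 0.75, "tx": 0.142, "ty": 0.175, "tz": 0, "roll": 0}, {"jaw": 0.75, "tx": 0.142, "ty": 0.175, "tz": 0, "roll": 0}]}}

```text
time_s: 1.43
eef_pos: [0.2229, -0.5279, 0.2335]
ee_rot: [[-0.126, 0.992, -0.0], [0.992, 0.126, 0.001], [0.001, -0.0, -1.0]]
contact_force: [0.6, 0.3, 0.5]
width: 0.746
grasp_force: 0.0
```

Request:
{"api": "apply_moves", "payload": {"plan": [{"jaw": 0.75, "tx": 0.177, "ty": 0.219, "tz": 0, "roll": 0}, {"jaw": 0.75, "tx": 0.177, "ty": 0.219, "tz": 0, "roll": 0}, {"jaw": 0.75, "tx": 0.177, "ty": 0.219, "tz": 0, "roll": 0}, {"jaw": 0.75, "tx": 0.177, "ty": 0.219, "tz": 0, "roll": 0}, {"jaw": 0.75, "tx": 0.177, "ty": 0.219, "tz": 0, "roll": 0}, {"jaw": 0.75, "tx": 0.177, "ty": 0.219, "tz": 0, "roll": 0}, {"jaw": 0.75, "tx": 0.177, "ty": 0.219, "tz": 0, "roll": 0}, {"jaw": 0.75, "tx": 0.177, "ty": 0.219, "tz": 0, "roll": 0}]}}

```text
time_s: 2.1
eef_pos: [0.4102, -0.3326, 0.2337]
ee_rot: [[-0.126, 0.992, -0.001], [0.992, 0.126, 0.0], [0.0, -0.001, -1.0]]
contact_force: [0.5, -0.2, 0.4]
width: 0.748
grasp_force: 0.0
```

Request:
{"api": "apply_moves", "payload": {"plan": [{"jaw": 0.75, "tx": 0.177, "ty": 0.219, "tz": 0, "roll": 0}, {"jaw": 0.75, "tx": 0.177, "ty": 0.219, "tz": 0, "roll": 0}, {"jaw": 0.75, "tx": 0.177, "ty": 0.219, "tz": 0, "roll": 0}, {"jaw": 0.75, "tx": 0.177, "ty": 0.219, "tz": 0, "roll": 0}, {"jaw": 0.75, "tx": 0.177, "ty": 0.219, "tz": 0, "roll": 0}, {"jaw": 0.75, "tx": 0.177, "ty": 0.219, "tz": 0, "roll": 0}, {"jaw": 0.75, "tx": 0.177, "ty": 0.219, "tz": 0, "roll": 0}, {"jaw": 0.75, "tx": 0.177, "ty": 0.219, "tz": 0, "roll": 0}]}}

```text
time_s: 2.77
eef_pos: [0.5972, -0.1374, 0.2335]
ee_rot: [[-0.127, 0.992, -0.001], [0.992, 0.127, -0.0], [-0.0, -0.001, -1.0]]
contact_force: [0.6, -1.4, -1.1]
width: 0.749
grasp_force: 0.0
```

```bash
python3 - <<'E'
from h import *
import pickle
s=monitor.read_state(); print(s['eef_pos'],s['time_s'])
c=imaging.capture('wrist'); pickle.dump(c,open('w1.pkl','wb')); cv2.imwrite('pics/w1.png',c['image'][:,:,::-1])
E
```

```text
[ 0.59720949 -0.13742459  0.23346898] 2.7667
```

View pics/w1.png

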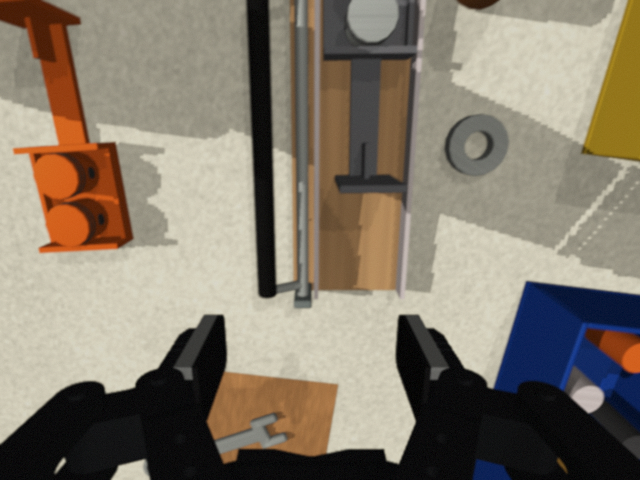

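The wrist view shows the bar running from (258,5) to (267,292), the plate's top rear edge at (338–405,188) and the fingertips at (212,325) and (410,325).

```bash
python3 - <<'E'
from h import *
import pickle
c=pickle.load(open('w1.pkl','rb')); g=c['image'].max(2).astype(int)
p=np.array([.5972,-.1374]); u=np.array([-.1265,.992]); y=np.array([-.992,-.1265])
def rel(px,z):
    W=ray(c,px,z)[:,:2]-p; return np.c_[W@u,W@y].round(4)
rows=[]
for v in range(20,285,30):
    k=np.flatnonzero(g[v,240:285]<45)+240; rows.append([(k[0]+k[-1])/2,v]); 
print('bar',rel(rows,.059).tolist())
print('bar end',rel([[267,297]],.057))
print('plate top rear L,R',rel([[337,190],[405,191]],.074), 'base', rel([[338,178]],.074))
print('near wall top',rel([[317,290],[321,60]],.026),'far',rel([[403,293],[414,60]],.026))
print('tips',rel([[225,318],[398,318],[205,318],[418,318]],.21))
E
```

```text
bar [[0.1455, 0.0382], [0.1265, 0.0382], [0.1068, 0.0379], [0.0863, 0.0379], [0.065, 0.0379], [0.0428, 0.0379], [0.0196, 0.0379], [-0.0046, 0.0383], [-0.0299, 0.0384]]
bar end [[-0.0636  0.0384]]
plate top rear L,R [[ 0.0297 -0.0181]
 [ 0.029  -0.0685]] base [[ 0.0385 -0.0187]]
near wall top [[-0.0701 -0.0044]
 [ 0.1247 -0.0067]] far [[-0.0731 -0.0842]
 [ 0.1247 -0.0798]]
tips [[-0.007   0.0394]
 [-0.007  -0.0379]
 [-0.0071  0.0484]
 [-0.007  -0.0469]]
```

Request:
{"api": "apply_moves", "payload": {"plan": [{"jaw": 0.75, "tx": 0, "ty": 0, "tz": 0.134, "roll": 0}, {"jaw": 0.75, "tx": 0, "ty": 0, "tz": 0.134, "roll": 0}, {"jaw": 0.75, "tx": 0, "ty": 0, "tz": 0.134, "roll": 0}, {"jaw": 0.75, "tx": 0, "ty": 0, "tz": 0.134, "roll": 0}, {"jaw": 0.75, "tx": 0, "ty": 0, "tz": 0.134, "roll": 0}, {"jaw": 0.75, "tx": 0, "ty": 0, "tz": 0.134, "roll": 0}, {"jaw": 0.75, "tx": 0, "ty": 0, "tz": 0.134, "roll": 0}, {"jaw": 0.75, "tx": 0, "ty": 0, "tz": 0.134, "roll": 0}]}}

```text
time_s: 3.48
eef_pos: [0.5961, -0.139, 0.1041]
ee_rot: [[-0.126, 0.992, -0.001], [0.992, 0.126, -0.0], [0.0, -0.001, -1.0]]
contact_force: [0.5, 0.2, -0.5]
width: 0.751
grasp_force: 0.0
```

Request:
{"api": "apply_moves", "payload": {"plan": [{"jaw": 0.75, "tx": 0, "ty": 0, "tz": 0.04, "roll": 0}, {"jaw": 0.75, "tx": 0, "ty": 0, "tz": 0.04, "roll": 0}, {"jaw": 0.75, "tx": 0, "ty": 0, "tz": 0.04, "roll": 0}, {"jaw": 0.75, "tx": 0, "ty": 0, "tz": 0.04, "roll": 0}]}}

```text
time_s: 3.82
eef_pos: [0.5972, -0.1388, 0.0864]
ee_rot: [[-0.126, 0.992, 0.001], [0.992, 0.126, -0.0], [-0.0, 0.001, -1.0]]
contact_force: [1.5, 0.1, 0.2]
width: 0.75
grasp_force: 0.0
```

```bash
python3 - <<'E'
from h import *
import pickle
s=monitor.read_state(); print(s['eef_pos'],s['contact_force'])
c=imaging.capture('scene'); pickle.dump(c,open('s2.pkl','wb')); b=imaging.capture('wrist'); 
a=cv2.resize(c['image'][190:330,220:460],(800,467),interpolation=2); cv2.imwrite('pics/s2.png',a[:,:,::-1])
E
```

```text
[ 0.59715898 -0.13876993  0.08641182] [1.49627486 0.08981574 0.21951347]
```

View pics/s2.png

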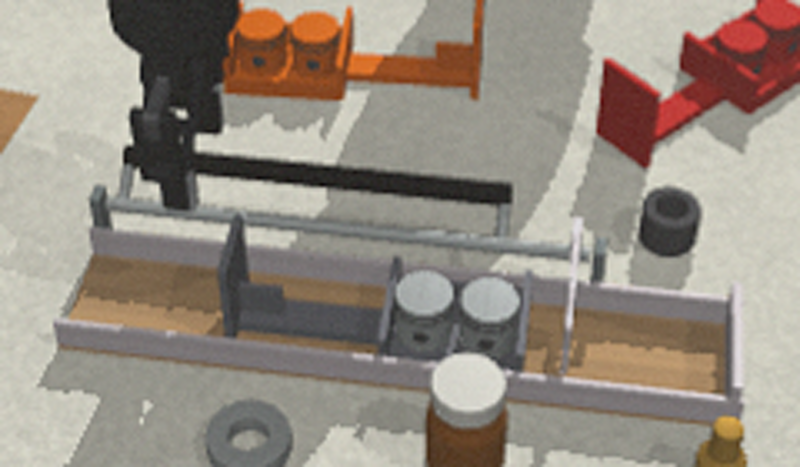

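The crop shows the push finger's tip at (178,205), just behind the plate at (232,275). The other finger is over the bar near (150,165), and the gate at (572,290) is still shut. I'll press down in steps.

Request:
{"api": "apply_moves", "payload": {"plan": [{"jaw": 0.75, "tx": 0, "ty": 0, "tz": 0.05, "roll": 0}, {"jaw": 0.75, "tx": 0, "ty": 0, "tz": 0.05, "roll": 0}, {"jaw": 0.75, "tx": 0, "ty": 0, "tz": 0, "roll": 0}]}}

```text
time_s: 4.17
eef_pos: [0.5959, -0.1387, 0.0731]
ee_rot: [[-0.127, 0.992, -0.002], [0.992, 0.127, -0.0], [0.0, -0.002, -1.0]]
contact_force: [-0.7, 0.5, 0.1]
width: 0.747
grasp_force: 0.0
```

Request:
{"api": "apply_moves", "payload": {"plan": [{"jaw": 0.75, "tx": 0, "ty": 0, "tz": 0.05, "roll": 0}, {"jaw": 0.75, "tx": 0, "ty": 0, "tz": 0.05, "roll": 0}, {"jaw": 0.75, "tx": 0, "ty": 0, "tz": 0, "roll": 0}]}}

```text
time_s: 4.42
eef_pos: [0.5958, -0.1387, 0.0608]
ee_rot: [[-0.127, 0.992, -0.002], [0.992, 0.127, 0.0], [0.0, -0.002, -1.0]]
contact_force: [-0.9, -0.3, 0.6]
width: 0.746
grasp_force: 0.1
```

```bash
python3 - <<'E'
from h import *
import pickle
s=monitor.read_state(); print(s['eef_pos'],s['contact_force'])
c=imaging.capture('scene')
a=cv2.resize(c['image'][190:330,220:460],(800,467),interpolation=2); cv2.imwrite('pics/s3.png',a[:,:,::-1])
E
```

```text
[ 0.59575969 -0.13866988  0.06077605] [-0.87829368 -0.28113559  0.58826225]
```

View pics/s3.png

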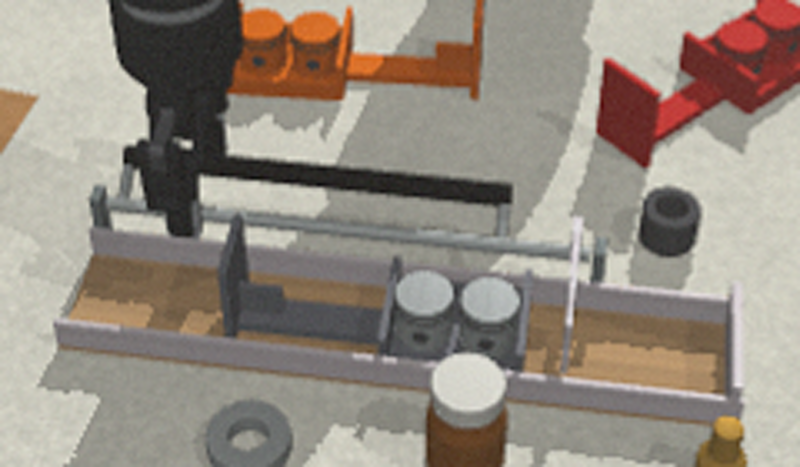

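The bar and gate have not moved although the tip is below bar height, so the finger missed the bar. I'll look with the wrist camera.

```bash
python3 - <<'E'
from h import *
import pickle
c=imaging.capture('wrist'); pickle.dump(c,open('w2.pkl','wb')); cv2.imwrite('pics/w2.png',c['image'][:,:,::-1])
E
```

```text
(no output)
```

View pics/w2.png

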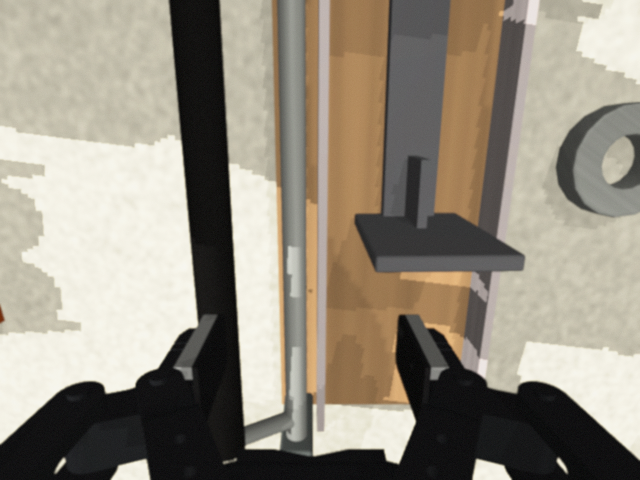

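```bash
python3 - <<'E'
from h import *
import pickle
c=pickle.load(open('w2.pkl','rb')); s=pickle.load(open('s2.pkl','rb')); st=monitor.read_state()
p=np.array([.5958,-.1387]); u=np.array([-.1265,.992]); y=np.array([-.992,-.1265])
R=cv2.Rodrigues(np.array(c['rvec'],float))[0]; o=-R.T@np.array(c['tvec']).ravel(); print('cam',o,K(c)[0,0], 'opt axis',R[2])
def rel(cc,px,z):
    W=ray(cc,px,z)[:,:2]-p; return np.c_[W@u,W@y].round(4).tolist()
for z in (.036,.049,.06,.075,.09): print(z,'tips',rel(c,[[217,318],[398,318]],z),'scene',rel(s,[[274.6,260.5]],z))
print('bar edges',rel(c,[[195,318],[235,318]],.057),rel(c,[[180,100],[219,100]],.057))
print(monitor.read_state()['contact_force'])
E
```

```text
cam [ 0.58583968 -0.06434075  0.20245293] 406.31448457434016 opt axis [ 0.03575335 -0.29363758 -0.95524796]
0.036 tips [[-0.0079, 0.0432], [-0.0078, -0.0386]] scene [[-0.01, -0.0111]]
0.049 tips [[-0.0014, 0.0399], [-0.0014, -0.0356]] scene [[-0.0059, -0.0229]]
0.06 tips [[0.0041, 0.0371], [0.0041, -0.033]] scene [[-0.0023, -0.0328]]
0.075 tips [[0.0115, 0.0332], [0.0116, -0.0295]] scene [[0.0025, -0.0465]]
0.09 tips [[0.019, 0.0293], [0.019, -0.0259]] scene [[0.0073, -0.0601]]
bar edges [[0.0025, 0.0465], [0.0026, 0.0307]] [[0.0835, 0.0448], [0.0835, 0.0316]]
[ 0.30510915 -0.27458986  0.50764302]
```

Triangulating gives tips at about z 0.065, level with the TCP, so the finger is only now reaching the bar top. I'll keep going down.

Request:
{"api": "apply_moves", "payload": {"plan": [{"jaw": 0.75, "tx": 0, "ty": 0, "tz": 0.05, "roll": 0}, {"jaw": 0.75, "tx": 0, "ty": 0, "tz": 0.05, "roll": 0}, {"jaw": 0.75, "tx": 0, "ty": 0, "tz": 0, "roll": 0}]}}

```text
time_s: 4.77
eef_pos: [0.5962, -0.1387, 0.0489]
ee_rot: [[-0.127, 0.992, -0.001], [0.992, 0.127, 0.0], [0.0, -0.001, -1.0]]
contact_force: [0.0, -0.9, -0.2]
width: 0.747
grasp_force: 0.3
```

```bash
python3 - <<'E'
from h import *
import pickle
s=monitor.read_state(); print(s['eef_pos'],s['contact_force'])
c=imaging.capture('scene'); pickle.dump(c,open('s4.pkl','wb'))
a=cv2.resize(c['image'][190:330,220:460],(800,467),interpolation=2); cv2.imwrite('pics/s4.png',a[:,:,::-1])
p=np.array([.5958,-.1387]);u=np.array([-.1265,.992]); y=np.array([-.992,-.1265])
O=p+.2404*u-.0434*y  # chute origin from wrist measure
bar=[[*(O+x*u+(.052+.034*np.cos(.524-a_))*y),.040+.034*np.sin(.524-a_)] for a_ in (0,.2,.4,.6,.8,1.) for x in(-.06,)]
print(proj(c,bar).round(1).tolist())
col=[]
g=c['image'].max(2).astype(int)
for x in range(340,374,6):
    k=np.flatnonzero(g[230:270,x]<45)+230; print(x,k.min() if len(k) else 0,k.max() if len(k) else 0)
E
```

```text
[ 0.59622033 -0.13872778  0.04894876] [ 0.00722533 -0.94409825 -0.22838113]
[[364.3, 246.8], [364.3, 247.9], [364.3, 249.6], [364.2, 251.7], [364.1, 254.2], [363.8, 256.9]]
340 245 250
346 246 250
352 246 251
358 247 252
364 248 252
370 248 251
```

```bash
python3 - <<'E'
import pickle,numpy as np
for n in ('scene','s2','s4'):
    im=pickle.load(open(n+'.pkl','rb'))['image'].max(2).astype(int)
    print(n,[(np.flatnonzero(im[230:270,x]<45)+230)[[0,-1]].tolist() for x in (340,352,364)])
    print([int(np.flatnonzero(im[215:270,x].astype(int)>170)[0]) for x in (392,393,394)])
E
```

```text
scene [[243, 247], [244, 248], [245, 250]]
[0, 0, 0]
s2 [[243, 247], [244, 248], [245, 250]]
[10, 8, 2]
s4 [[245, 250], [246, 251], [248, 252]]
[9, 8, 4]
```

View pics/s4.png

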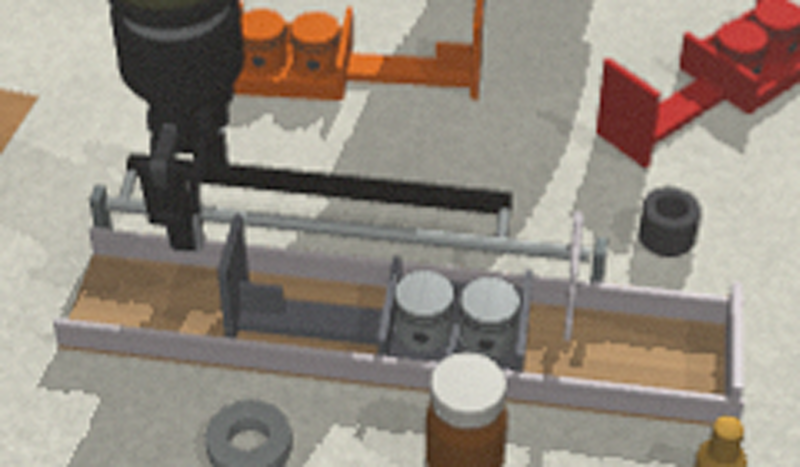

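The crop shows the bar pressed part way: it is down about 2.5 px, angle near 0.4, and the gate at (575,275) is rising. The push finger is at (185,240), behind the plate at (232,275). I'll press further.

Request:
{"api": "apply_moves", "payload": {"plan": [{"jaw": 0.75, "tx": 0, "ty": 0, "tz": 0.03, "roll": 0}, {"jaw": 0.75, "tx": 0, "ty": 0, "tz": 0.03, "roll": 0}, {"jaw": 0.75, "tx": 0, "ty": 0, "tz": 0, "roll": 0}]}}

```text
time_s: 5.07
eef_pos: [0.5968, -0.1387, 0.0423]
ee_rot: [[-0.127, 0.992, 0.0], [0.992, 0.127, 0.0], [0.0, 0.0, -1.0]]
contact_force: [0.5, -0.0, 1.3]
width: 0.749
grasp_force: 0.5
```

Request:
{"api": "apply_moves", "payload": {"plan": [{"jaw": 0.75, "tx": 0, "ty": 0, "tz": 0.03, "roll": 0}, {"jaw": 0.75, "tx": 0, "ty": 0, "tz": 0.03, "roll": 0}, {"jaw": 0.75, "tx": 0, "ty": 0, "tz": 0, "roll": 0}]}}

```text
time_s: 5.32
eef_pos: [0.5969, -0.1387, 0.0351]
ee_rot: [[-0.127, 0.992, 0.0], [0.992, 0.127, 0.0], [0.0, 0.0, -1.0]]
contact_force: [0.6, -0.6, 1.8]
width: 0.753
grasp_force: 0.7
```

```bash
cat > look.py <<'E'
from h import *
import pickle,sys
s=monitor.read_state(); print(s['eef_pos'],s['contact_force'],s['time_s'])
c=imaging.capture('scene'); pickle.dump(c,open(sys.argv[1]+'.pkl','wb'))
cv2.imwrite('pics/%s.png'%sys.argv[1],cv2.resize(c['image'][190:330,220:460],(800,467),interpolation=2)[:,:,::-1])
im=c['image'].max(2).astype(int)
print([(np.flatnonzero(im[230:270,x]<45)+230)[[0,-1]].tolist() for x in (340,352,364) if (im[230:270,x]<45).any()])
E
python3 look.py s5
```

```text
[ 0.59685299 -0.13865895  0.03510938] [ 0.62708851 -0.56407333  1.77672556] 5.3167
[[250, 255], [251, 256], [252, 257]]
```

Request:
{"api": "apply_moves", "payload": {"plan": [{"jaw": 0.75, "tx": 0.03, "ty": 0, "tz": 0.01, "roll": 0}, {"jaw": 0.75, "tx": 0.03, "ty": 0, "tz": 0.01, "roll": 0}, {"jaw": 0.75, "tx": 0.03, "ty": 0, "tz": 0, "roll": 0}, {"jaw": 0.75, "tx": 0.03, "ty": 0, "tz": 0, "roll": 0}, {"jaw": 0.75, "tx": 0.03, "ty": 0, "tz": 0, "roll": 0}, {"jaw": 0.75, "tx": 0.03, "ty": 0, "tz": 0, "roll": 0}, {"jaw": 0.75, "tx": 0.03, "ty": 0, "tz": 0, "roll": 0}, {"jaw": 0.75, "tx": 0, "ty": 0, "tz": 0, "roll": 0}]}}

```text
time_s: 6.03
eef_pos: [0.5931, -0.1135, 0.0333]
ee_rot: [[-0.127, 0.992, -0.001], [0.992, 0.127, -0.001], [-0.001, -0.001, -1.0]]
contact_force: [0.7, -3.5, 1.7]
width: 0.754
grasp_force: 1.7
```

```bash
python3 look.py s6
```

```text
[ 0.59313137 -0.1134914   0.03328551] [ 0.69632508 -3.50784573  1.66170725] 6.0333
[[251, 255], [252, 257], [253, 258]]
```

View pics/s6.png

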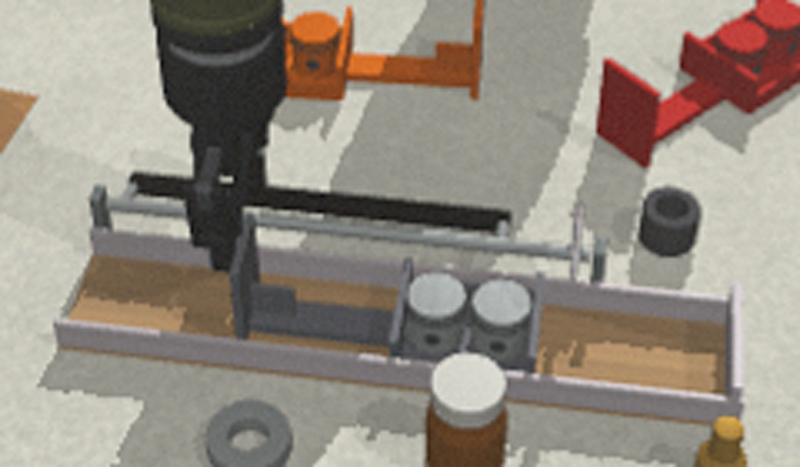

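The crop shows the gate raised at (578,245) and the finger on the plate at (240,260). The tray has moved about 8 mm. I'll keep pushing.

Request:
{"api": "apply_moves", "payload": {"plan": [{"jaw": 0.75, "tx": 0.045, "ty": 0, "tz": 0, "roll": 0}, {"jaw": 0.75, "tx": 0.045, "ty": 0, "tz": 0, "roll": 0}, {"jaw": 0.75, "tx": 0.045, "ty": 0, "tz": 0, "roll": 0}, {"jaw": 0.75, "tx": 0.045, "ty": 0, "tz": 0, "roll": 0}, {"jaw": 0.75, "tx": 0.045, "ty": 0, "tz": 0, "roll": 0}, {"jaw": 0.75, "tx": 0.045, "ty": 0, "tz": 0, "roll": 0}, {"jaw": 0.75, "tx": 0.045, "ty": 0, "tz": 0, "roll": 0}, {"jaw": 0.75, "tx": 0.045, "ty": 0, "tz": 0, "roll": 0}]}}

```text
time_s: 6.75
eef_pos: [0.5878, -0.0703, 0.0332]
ee_rot: [[-0.127, 0.992, -0.0], [0.992, 0.127, -0.0], [-0.0, -0.0, -1.0]]
contact_force: [0.6, -5.2, 1.2]
width: 0.75
grasp_force: 2.5
```

```bash
python3 look.py s7
```

```text
[ 0.58778437 -0.07032992  0.03322015] [ 0.57693301 -5.24809283  1.21186589] 6.75
[[250, 255], [252, 257], [253, 258]]
```

Gate angle is holding and the push force is steady at about 5 N.

Request:
{"api": "apply_moves", "payload": {"plan": [{"jaw": 0.75, "tx": 0.045, "ty": 0, "tz": 0, "roll": 0}, {"jaw": 0.75, "tx": 0.045, "ty": 0, "tz": 0, "roll": 0}, {"jaw": 0.75, "tx": 0.045, "ty": 0, "tz": 0, "roll": 0}, {"jaw": 0.75, "tx": 0.045, "ty": 0, "tz": 0, "roll": 0}, {"jaw": 0.75, "tx": 0.045, "ty": 0, "tz": 0, "roll": 0}, {"jaw": 0.75, "tx": 0.045, "ty": 0, "tz": 0, "roll": 0}, {"jaw": 0.75, "tx": 0.045, "ty": 0, "tz": 0, "roll": 0}, {"jaw": 0.75, "tx": 0.045, "ty": 0, "tz": 0, "roll": 0}]}}

```text
time_s: 7.47
eef_pos: [0.5823, -0.0275, 0.0332]
ee_rot: [[-0.127, 0.992, -0.0], [0.992, 0.127, -0.0], [-0.0, -0.0, -1.0]]
contact_force: [0.4, -4.5, 2.0]
width: 0.752
grasp_force: 2.7
```

Request:
{"api": "apply_moves", "payload": {"plan": [{"jaw": 0.75, "tx": 0.03, "ty": 0, "tz": 0, "roll": 0}, {"jaw": 0.75, "tx": 0.03, "ty": 0, "tz": 0, "roll": 0}, {"jaw": 0.75, "tx": 0.03, "ty": 0, "tz": 0, "roll": 0}, {"jaw": 0.75, "tx": 0.03, "ty": 0, "tz": 0, "roll": 0}, {"jaw": 0.75, "tx": 0.03, "ty": 0, "tz": 0, "roll": 0}]}}

```text
time_s: 7.88
eef_pos: [0.5801, -0.0102, 0.0332]
ee_rot: [[-0.126, 0.992, -0.0], [0.992, 0.126, -0.001], [-0.0, -0.0, -1.0]]
contact_force: [1.5, -4.9, 2.5]
width: 0.748
grasp_force: 2.8
```

Request:
{"api": "apply_moves", "payload": {"plan": [{"jaw": 0.75, "tx": 0.025, "ty": 0, "tz": 0, "roll": 0}, {"jaw": 0.75, "tx": 0.025, "ty": 0, "tz": 0, "roll": 0}, {"jaw": 0.75, "tx": 0, "ty": 0, "tz": 0, "roll": 0}]}}

```text
time_s: 8.13
eef_pos: [0.5792, -0.003, 0.0332]
ee_rot: [[-0.128, 0.992, -0.0], [0.992, 0.128, 0.001], [0.001, -0.0, -1.0]]
contact_force: [-0.1, -2.3, 1.5]
width: 0.753
grasp_force: 1.7
```

Request:
{"api": "apply_moves", "payload": {"plan": [{"jaw": 0.75, "tx": 0.017, "ty": 0, "tz": 0, "roll": 0}, {"jaw": 0.75, "tx": 0, "ty": 0, "tz": 0, "roll": 0}]}}

```text
time_s: 8.3
eef_pos: [0.5791, -0.0018, 0.0332]
ee_rot: [[-0.127, 0.992, -0.0], [0.992, 0.127, 0.0], [0.0, -0.0, -1.0]]
contact_force: [0.3, -3.4, 1.7]
width: 0.752
grasp_force: 2.1
```

Request:
{"api": "apply_moves", "payload": {"plan": [{"jaw": 0.75, "tx": 0.01, "ty": 0, "tz": 0, "roll": 0}, {"jaw": 0.75, "tx": 0, "ty": 0, "tz": 0, "roll": 0}]}}

```text
time_s: 8.47
eef_pos: [0.579, -0.0011, 0.0332]
ee_rot: [[-0.126, 0.992, -0.0], [0.992, 0.126, -0.0], [-0.0, -0.0, -1.0]]
contact_force: [0.7, -4.0, 1.8]
width: 0.748
grasp_force: 2.4
```

Request:
{"api": "apply_moves", "payload": {"plan": [{"jaw": 0.75, "tx": 0.017, "ty": 0, "tz": 0, "roll": 0}, {"jaw": 0.75, "tx": 0.017, "ty": 0, "tz": 0, "roll": 0}]}}

```text
time_s: 8.63
eef_pos: [0.5785, 0.0023, 0.0333]
ee_rot: [[-0.126, 0.992, 0.0], [0.992, 0.126, -0.001], [-0.001, -0.0, -1.0]]
contact_force: [0.2, -4.9, 1.0]
width: 0.754
grasp_force: 2.7
```

Request:
{"api": "apply_moves", "payload": {"plan": [{"jaw": 0.75, "tx": 0.017, "ty": 0, "tz": 0, "roll": 0}, {"jaw": 0.75, "tx": 0.017, "ty": 0, "tz": 0, "roll": 0}]}}

```text
time_s: 8.8
eef_pos: [0.5784, 0.003, 0.0333]
ee_rot: [[-0.123, 0.992, 0.0], [0.992, 0.123, -0.005], [-0.005, -0.001, -1.0]]
contact_force: [2.5, -14.1, 3.1]
width: 0.752
grasp_force: 7.2
```

The force rose to 14 N with no further motion, so the tray is home. I'll back off a little, then go straight up.

Request:
{"api": "apply_moves", "payload": {"plan": [{"jaw": 0.75, "tx": -0.03, "ty": 0, "tz": 0, "roll": 0}, {"jaw": 0.75, "tx": -0.04, "ty": 0, "tz": 0, "roll": 0}, {"jaw": 0.75, "tx": -0.04, "ty": 0, "tz": 0, "roll": 0}, {"jaw": 0.75, "tx": 0, "ty": 0, "tz": -0.06, "roll": 0}, {"jaw": 0.75, "tx": 0, "ty": 0, "tz": -0.06, "roll": 0}, {"jaw": 0.75, "tx": 0, "ty": 0, "tz": -0.06, "roll": 0}, {"jaw": 0.75, "tx": 0, "ty": 0, "tz": -0.08, "roll": 0}, {"jaw": 0.75, "tx": 0, "ty": 0, "tz": -0.1, "roll": 0}]}}

```text
time_s: 9.47
eef_pos: [0.5794, -0.0056, 0.0773]
ee_rot: [[-0.127, 0.992, -0.0], [0.992, 0.127, 0.0], [0.0, -0.0, -1.0]]
contact_force: [0.6, 0.1, 1.0]
width: 0.747
grasp_force: 0.0
```

Request:
{"api": "apply_moves", "payload": {"plan": [{"jaw": 0.75, "tx": 0, "ty": 0, "tz": -0.15, "roll": 0}, {"jaw": 0.75, "tx": 0, "ty": 0, "tz": -0.2, "roll": 0}, {"jaw": 0.75, "tx": 0, "ty": 0, "tz": -0.2, "roll": 0}, {"jaw": 0.75, "tx": 0, "ty": 0, "tz": -0.2, "roll": 0}, {"jaw": 0.75, "tx": 0, "ty": 0, "tz": -0.2, "roll": 0}, {"jaw": 0.75, "tx": 0, "ty": 0, "tz": -0.2, "roll": 0}, {"jaw": 0.75, "tx": 0, "ty": 0, "tz": 0, "roll": 0}, {"jaw": 0.75, "tx": 0, "ty": 0, "tz": 0, "roll": 0}]}}

```text
time_s: 10.13
eef_pos: [0.5805, -0.0056, 0.2168]
ee_rot: [[-0.127, 0.992, 0.004], [0.992, 0.127, 0.0], [-0.0, 0.004, -1.0]]
contact_force: [0.2, -0.4, -1.3]
width: 0.751
grasp_force: 0.0
```

```bash
python3 look.py s8
```

```text
[ 0.58052968 -0.00562845  0.2167894 ] [ 0.1688018  -0.4268647  -1.33100231] 10.1333
[[242, 247], [244, 248], [245, 250]]
```

View pics/s8.png

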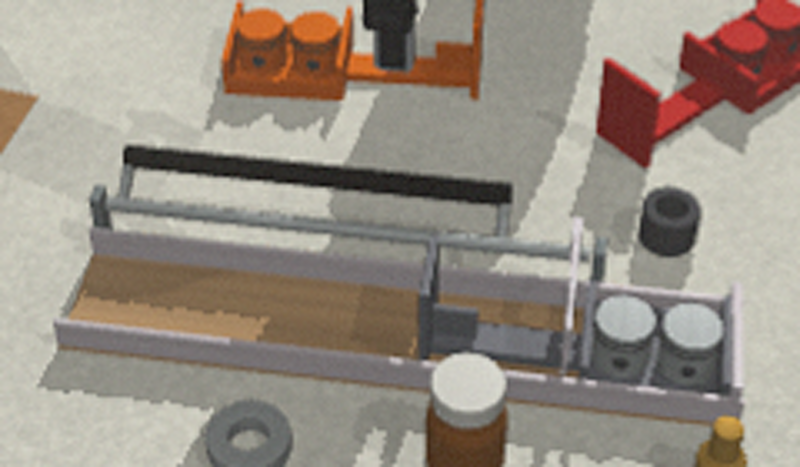

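The crop shows the tray against the end stop at (735,340). The gate is shut at (572,300), just behind the tray's rear wall at (588,330), and the bar is back up.

```bash
python3 -c "
from workcell import robot
print(robot.finish_job())"
```

```text
the job is handed in; nothing more can be done
None
```

I pushed the tray fully home against the end stop with the gate held open the whole way, then let go and the gate dropped shut behind the pistons; the job was handed in at about 10 s of the 38 s allowed.

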